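# Check the vacuum pump's oil with its gauge rod

### The arm

A 7-joint arm with a two-finger parallel gripper is mounted at the origin on the work surface. World frame = base frame: x ahead of the robot, y to its left, z up, the work surface at z = 0. Lengths are in m, angles in degrees, forces in N, time in s.
With the tool pointing down it reaches from about 0.425 to 0.875 m from the base axis. Payload 4.7 kg.
Tool frame: the origin (TCP) lies at the very end of the fingers, on their centre line; the grasp point (between the pads) lies 19 mm behind it; z points along the fingers, y is the line along which they close (so a half turn about z gives the same grasp; the last joint's range is limited). The gripper opens to 87 mm and grips with 3 to 60 N. Pads are 19 mm wide; open, the fingers measure 117 mm over their backs; the gripper's body (75 mm by 190 mm) begins 51 mm behind the grasp point.
Start: joints at [-69.208, 18.392, -4.016, 83.108, 1.295, 78.541, -3.26], TCP at [0.222, 0.611, 0.223] pointing down, gripper open.
Joint ranges: [-163.93, 163.93], [-17.29, 119.83], [-79.2, 71.16], [3.27, 140.29], [-89.18, 269.18], [5.43, 117.66], [-154.24, 154.24]. Speed limits (degrees/s): [147.25, 147.25, 180, 180, 180, 180, 180].

### API

Orientations are given as [roll, pitch, yaw] about the fixed x, y, z axes, in that order (R = Rz(yaw) Ry(pitch) Rx(roll)).
In Python, from cell import get_obs, eyes, env gives the robot as it stands.
- The arm moves only by the tool servo_tool, never from a script. Its argument "series" is a list that holds one entry, the list of rows, each a list of 7 numbers: the shift along the tool's x, y, z in units of 300 mm (1.0 is 300 mm), then the turn, a rotation vector about the tool's x, y, z in units of pi rad (1.0 is pi rad), then the opening, from 0 (shut) to 1 (fully open). In form: [[[tx, ty, tz, wx, wy, wz, gripper], ...]]. A call has 1 to 12 rows; each row is the pose to reach, as a shift and turn from the pose commanded when the call began, along the tool's axes at that moment, turning the shorter way round; what a row does not reach only later rows make up. A row lasts 1/12 s, in which the tool goes at most 41.7 mm and 7.16 degrees, less where a joint would pass 70% of its speed; a pose out of reach is approached as far as the arm can. A call with a number of a shift or a turn outside -1 to 1 is refused whole. A call with a gripper value outside its range is refused whole. The fingers move at their own pace and stop on an object; "grip_force" is the grip in N (left out, the last holds). Time passes only in rows, so rows that repeat a pose let the fingers close. It gives the time, the measured TCP pose, the force, the opening and the grip force at its end, in the units of the state.
- get_obs(): the state, without advancing time (a new reading comes with each control period).
- eyes.read_camera(name): name is "side" or "top" or "wrist"; returns a dict with "frame" (480x640x3 uint8, red, green, blue), "depth" (480x640 float32, m along the optical axis (not along the pixel's ray), 0 where there is no reading), "fx", "fy", "cx", "cy" (pixels), "distortion" ([k1, k2, p1, p2, k3] as OpenCV has them; the pictures are not rectified), "origin" and "rotation" of the camera in the world; the wrist camera has in their place "mount" (4x4, takes a point from camera to tool coordinates, whose origin is the TCP and whose axes are the flange's). Camera axes: x right, y down, z forward; pixel columns grow to the right and rows downward; lengths in m; the calibration is good to about 2 mm. A picture is of the moment at which its call begins: read the wrist's pose just before it.
- env.sign_off(): hands the job in; it is judged then, once.
The state is a dict: "time_s": time; "qpos": joint angles; "joint_velocities": joint speeds; "effort": joint torques, N m; "tool_pos": TCP position; "tool_rot": TCP orientation; "force": force on the tool from outside, world axes, zero at the start; "wrist_torque": the same for the moment, N m; "grip_width": finger opening in m; "grasp_force": force on a finger pad.
Only numpy, scipy, OpenCV 4.12 (cv2) and the standard library are available. Lean on these libraries where they do the work, as an engineer would, in place of code of your own. Each camera call takes 0.05 s, during which the arm holds its last target. There are 200 camera calls.

### The job

Check the oil of the vacuum pump on the lab bench: take the gauge rod (the rod with the round collar) from the white cradle, slide it down the pump's slanted guide tube until its collar stops on the mouth of the tube, and draw it fully out again. Then present it for reading: hold the rod level and still with its tip over the white tile, about 10 cm above the bench, and finish while still holding it there, touching nothing else. Leave the plain rod in its cradle and do not knock the glassware about.

Things in the scene. Friction and masses are not known exactly. Their poses are not given: they have to be found in the camera images.
- gauge_rod: Gauge rod, 220 mm long, 60-125 g, level in one place of the cradle (axis 55 mm up). Own x runs along the rod to the tip; z up in the cradle. Origin on the axis at the collar's tip-side face. Steel rod 8 mm across to x=+120 mm (bevelled tip, ring marks); collar 32 mm across, x=0 to -5; black flat-sided handle 14 mm wide (y), 18 tall (z), x=-5 to -100, centred on the axis, free to grasp from x=-10 to -75
- gauge_tip (a point): Tip of the gauge rod, on its axis, 120 mm from the collar's face
- guide_tube: Steel guide tube fixed to the pump, slanting down into the front of its oil case, 40 degrees below horizontal; outside 20 mm, bore 13 mm, room for all of the rod, open and square-ended. Origin in the middle of the mouth, 145 mm above the bench; own x points down the bore. The mouth faces the robot's left, give or take 15 degrees, and stands 62 mm ahead of the case's front face
- pump: Vacuum pump, fixed: a grey oil case (130 long, 150 wide, top 165 mm above the bench, two ports on it up to 195 mm) and a white motor behind it, 340 mm long in all. Origin on the bench below the middle of the case's front face (the face with the tube); own x points from there to the motor, z up
- cradle: White plastic cradle, fixed, base 250 x 150 mm (own x from -115 to +135 mm, y), origin on the bench. Two places for rods, y = -40 and +40 mm, along its x, tips to +x, collar face within 6 mm of x = 0. Rods rest in 10 mm deep notches of two 12 mm thick cross rails at x = +90 (rail top 61 mm up) and -88 mm (56 mm up, under the handle's end). Lift a rod 20 mm to free it
- plain_rod: Plain rod: as the gauge rod but with no collar and no ring marks; lies in the other place of the cradle, to be left there. Origin on the axis, 120 mm from its tip; own x towards the tip
- tile: White glazed tile, 110 x 110 x 6 mm, fixed flat on the bench. Origin in the middle of its underside; its edges run along its x and y axes
- beaker: Glass beaker, 68 mm across, 90 mm high, loose; origin under its middle
- reagent_bottle: Amber reagent bottle, 64 mm across, 150 mm high, loose; origin under its middle
- sample_jar: Glass jar with a white cap, 54 mm across, 60 mm high, loose; origin under its middle
There are look-alikes about, which are no part of the job. Of the things like the tile, leave any that is brown or pink; of the rest the larger one is meant.

How it is judged:
By the outcome, as a careful person would: the job done as asked, in the order asked, and still so for the second after the job is handed in, while the arm keeps its last pose, push and grip.
It also fails if it takes over 46 s, if anything falls off the work surface, if the arm or the gripper's body presses on something with over 40 N, if the wrist force passes 120 N, or if a joint passes its speed limit or range.

## Working session

There is one attempt and no reset: what is moved stays moved. The work goes in short steps, Python scripts to look and compute and a tool call to move; the robot and the scene stay as the last step left them, time stands still between calls to the robot, and variables do not carry over. Pictures are saved under pics/ and viewed, at most 10 in all, crops included, and the job is handed in when it is done.

Besides the shell and the picture viewer there is one more tool, called after "Emit:" as name(argument=value, ...) on one line, values as JSON. servo_tool: Moves the arm, as the interface text tells. Shifts and turns lie within -1 to 1; 1 stands for 300 mm of shift or pi rad of turn. Its arguments: {"type":"object","properties":{"series":{"type":"array"},"grip_force":{"type":"number"}},"required":["series"]}

```bash
mkdir -p pics; ls; cat > h.py <<'E'
import numpy as np, cv2
from scipy.spatial.transform import Rotation as R
from cell import get_obs, eyes, env
def cam(n):
    o=get_obs(); c=eyes.read_camera(n)
    c['K']=np.array([[c['fx'],0,c['cx']],[0,c['fy'],c['cy']],[0,0,1.]]); c['D']=np.array(c['distortion'],float)
    if n=='wrist':
        M=np.array(c['mount']); Rt=R.from_euler('xyz',o['tool_rot'],degrees=True).as_matrix()
        c['Rw']=Rt@M[:3,:3]; c['o']=Rt@M[:3,3]+np.array(o['tool_pos'])
    else: c['Rw']=np.array(c['rotation']); c['o']=np.array(c['origin'])
    return c
def rays(c,uv):
    p=cv2.undistortPoints(np.array(uv,float).reshape(-1,1,2),c['K'],c['D']).reshape(-1,2)
    return np.c_[p,np.ones(len(p))]@c['Rw'].T
def onplane(c,uv,z):
    d=rays(c,uv); return c['o']+d*((z-c['o'][2])/d[:,2])[:,None]
def cloud(c):
    v,u=np.mgrid[0:480,0:640]; d=rays(c,np.c_[u.ravel(),v.ravel()])
    P=c['o']+d*c['depth'].reshape(-1,1); P[c['depth'].ravel()==0]=np.nan
    return P.reshape(480,640,3)
def proj(c,P):
    Rc=c['Rw'].T; return cv2.projectPoints(np.array(P,float).reshape(-1,1,3),cv2.Rodrigues(Rc)[0],-Rc@c['o'],c['K'],c['D'])[0].reshape(-1,2)
E
python3 - <<'E'
from h import *
import pickle
print(get_obs())
d={}
for n in('top','side'):
    c=cam(n);d[n]=c;cv2.imwrite(f'pics/{n}0.png',c['frame'][...,::-1]);print(n,c['o'],c['Rw'],c['fx'])
pickle.dump(d,open('d0.pkl','wb'))
E
```

```text
pics
{'time_s': 0.0, 'qpos': array([-69.20803259,  18.44108499,  -4.01555988,  83.17373131,
         1.2963898 ,  78.54147539,  -3.25763208]), 'joint_velocities': array([-0.06928918,  0.06472002,  0.01809323, -0.04830948, -0.0508987 ,
       -0.02690185,  0.01326399]), 'effort': array([ 3.87464306e-04, -4.91284096e+01, -4.03589364e-01, -3.12527239e+01,
       -6.37747790e-02,  4.37710178e-02,  1.87242508e-04]), 'tool_pos': array([0.22201159, 0.61032475, 0.22144884]), 'tool_rot': array([-1.79889029e+02,  7.05833577e-03,  1.60020436e+02]), 'force': array([ 0.14245406, -0.31285611,  0.57468224]), 'wrist_torque': array([-0.04212974, -0.01603582, -0.00198893]), 'grasp_force': 0.0, 'grip_width': 0.08723859579855951}
top [0.50869172 0.07078958 0.90105695] [-177.86596915   -1.21262764  -89.632312  ] 495.17272272450145
side [0.15100852 0.4357434  0.63511864] [-133.43510021    0.85775935 -133.30760581] 481.2666989362914
```

```bash
sed -i "s/c\['Rw'\]=np.array(c\['rotation'\]);/c['Rw']=R.from_euler('xyz',c['rotation'],degrees=True).as_matrix();/" h.py
```

```text
(no output)
```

View pics/top0.png

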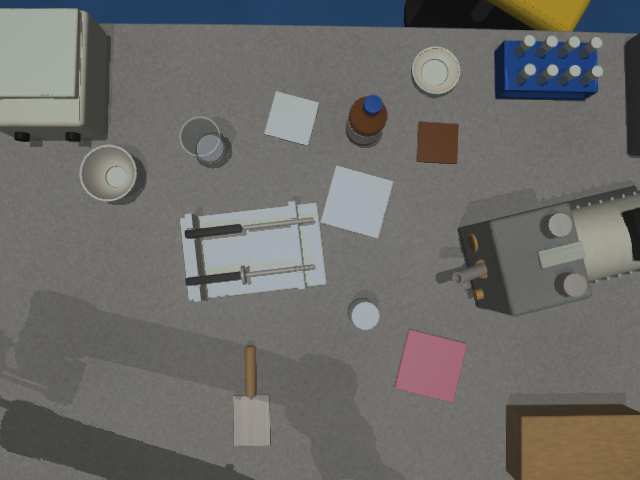

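View pics/side0.png

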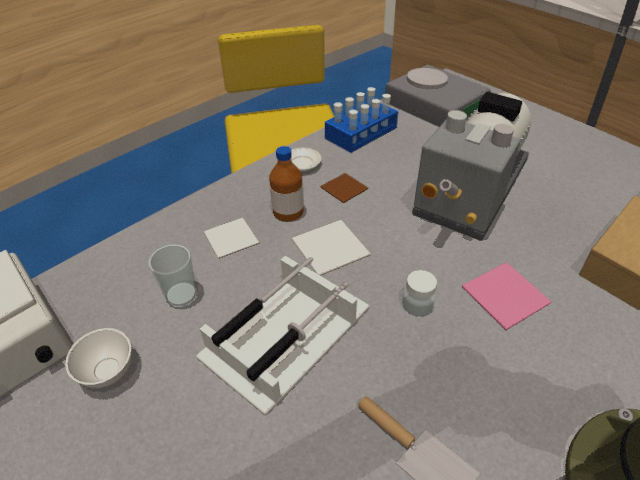

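Top view: the cradle is at about (253,250), with the gauge rod as its lower rod (collar about (243,275), tip (313,267)). The large white tile is at (357,202), the tube mouth at about (458,277), and the jar at (365,315). Side view: the mouth is at about (446,186) and the gauge collar at (297,331).

```bash
python3 - <<'E'
from h import *
import pickle
d=pickle.load(open('d0.pkl','rb'))
for c in d.values(): c['Rw']=R.from_euler('xyz',c['rotation'],degrees=True).as_matrix() if np.ndim(c['rotation'])==1 else c['Rw']
t,s=d['top'],d['side']; Pt,Ps=cloud(t),cloud(s)
# tile
m=(t['frame'].min(2)>150).astype(np.uint8)
n,l,st,ce=cv2.connectedComponentsWithStats(m)
for i in range(1,n):
    if st[i,4]>400: 
        q=cv2.minAreaRect(np.argwhere(l==i)[:,::-1].astype(np.float32)); P=onplane(t,cv2.boxPoints(q),.006)
        print(ce[i].round(),st[i,4],'ctr',P.mean(0).round(4),'len',np.linalg.norm(P[1]-P[0]).round(4),np.linalg.norm(P[2]-P[1]).round(4), 'ang',np.degrees(np.arctan2(*(P[2]-P[1])[1::-1])).round(1),'z',np.nanmedian(Pt[l==i][:,2]).round(4))
# handles
m=((t['frame'].max(2)<70)&(Pt[...,2]>.04)&(Pt[...,2]<.09)).astype(np.uint8); m[:, :175]=0;m[:,260:]=0;m[:200]=0;m[310:]=0
n,l,st,ce=cv2.connectedComponentsWithStats(m)
for i in range(1,n):
    if st[i,4]>100:
        q=cv2.minAreaRect(np.argwhere(l==i)[:,::-1].astype(np.float32)); P=onplane(t,cv2.boxPoints(q),.064)
        e=[(P[k]+P[(k+1)%4])/2 for k in range(4)]; 
        print('handle',ce[i].round(),P.mean(0).round(4),'mid-edges',np.round(e,4).tolist(), 'z',np.nanmedian(Pt[l==i][:,2]).round(4))
print('collar,tip gauge', onplane(t,[[243,275],[314,267]],.055).round(4))
# tube
def tri(u,v):
    a,b=rays(t,[u])[0],rays(s,[v])[0]; a/=np.linalg.norm(a);b/=np.linalg.norm(b)
    k=np.linalg.lstsq(np.c_[a,-b],s['o']-t['o'],rcond=None)[0]; p,q=t['o']+a*k[0],s['o']+b*k[1]; return (p+q)/2,np.linalg.norm(p-q)
print('mouth',tri([458,277],[446,186]), onplane(t,[[458,277]],.145),onplane(s,[[446,186]],.145))
# pump case top
m=((Pt[...,2]>.155)&(Pt[...,2]<.175)).astype(np.uint8); m[:, :440]=0; m[:150]=0; m[350:]=0
n,l,st,ce=cv2.connectedComponentsWithStats(m); i=1+np.argmax(st[1:,4]); Q=Pt[l==i][:,:2].astype(np.float32); q=cv2.minAreaRect(Q); print('case top',q, np.nanmedian(Pt[l==i][:,2]))
# tube cloud
for nm,P in(('t',Pt),('s',Ps)):
    x,y,z=np.moveaxis(P,2,0); mm=(z>.08)&(z<.16)&(y<-.02); 
    ctr=onplane(t,[[458,277]],.145)[0]; mm&=np.hypot(x-ctr[0],y-ctr[1])<.06
    print(nm,mm.sum(),P[mm].min(0).round(4),P[mm].max(0).round(4))
def crop(c,x,y,w,h,k): return cv2.resize(c['frame'][y:y+h,x:x+w,::-1],None,fx=k,fy=k,interpolation=cv2.INTER_CUBIC)
im=np.hstack([crop(t,440,240,60,75,6),crop(s,415,160,60,75,6)]); cv2.imwrite('pics/tube.png',im)
E
```

```text
[37. 51.] 6406 ctr [0.8895 0.5712 0.006 ] len 0.1401 0.1621 ang -177.9 z 0.1015
[434.  72.] 506 ctr [ 0.859  -0.1602  0.006 ] len 0.0476 0.0463 ang -123.4 z 0.0047
[291. 118.] 1943 ctr [0.77   0.1029 0.006 ] len 0.0817 0.0811 ang -104.6 z 0.0043
[ 42. 110.] 1601 ctr [0.7806 0.5641 0.006 ] len 0.1439 0.0408 ang -178.1 z 0.0897
[357. 201.] 3464 ctr [ 0.6173 -0.0174  0.006 ] len 0.1078 0.1078 ang -104.9 z 0.006
[250. 216.] 1243 ctr [0.5866 0.1798 0.006 ] len 0.1749 0.0317 ang -170.2 z 0.0101
[312. 245.] 1368 ctr [0.5392 0.0646 0.006 ] len 0.0347 0.1481 ang -173.1 z 0.01
[188. 247.] 618 ctr [0.5359 0.2863 0.006 ] len 0.0209 0.1125 ang -172.8 z 0.054
[253. 251.] 3510 ctr [0.5271 0.1725 0.006 ] len 0.1737 0.0745 ang -172.8 z 0.0103
[258. 284.] 1371 ctr [0.4669 0.1648 0.006 ] len 0.1738 0.0313 ang -174.3 z 0.0104
[365. 316.] 576 ctr [ 0.4107 -0.0333  0.006 ] len 0.0472 0.0473 ang -134.6 z 0.0602
handle [213. 231.] [0.5577 0.231  0.064 ] mid-edges [[0.5649, 0.232, 0.064], [0.5636, 0.1837, 0.064], [0.5506, 0.2301, 0.064], [0.5518, 0.2784, 0.064]] z 0.0636
handle [213. 278.] [0.4779 0.2304 0.064 ] mid-edges [[0.4846, 0.2313, 0.064], [0.4838, 0.1852, 0.064], [0.4712, 0.2294, 0.064], [0.4719, 0.2756, 0.064]] z 0.0639
collar,tip gauge [[0.4838 0.1807 0.055 ]
 [0.4982 0.0599 0.055 ]]
mouth (array([ 0.48444502, -0.16258682,  0.13940885]), np.float64(0.0014811444576091105)) [[ 0.48519514 -0.16038514  0.145     ]] [[ 0.48022122 -0.15646205  0.145     ]]
case top ((0.5148365497589111, -0.28550028800964355), (0.15029671788215637, 0.13894949853420258), 14.016931533813477) 0.16516899321037304
t 514 [ 0.4743 -0.2202  0.0849] [ 0.5117 -0.1521  0.1596]
s 489 [ 0.474  -0.2203  0.0808] [ 0.5173 -0.1502  0.1599]
```

View pics/tube.png

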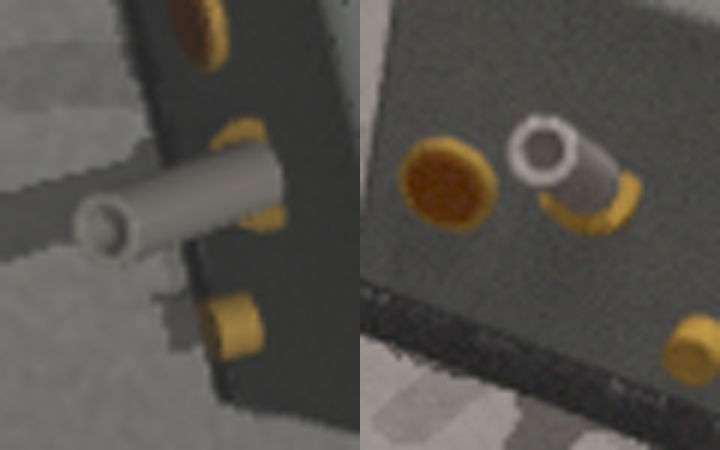

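Crops: the mouth centre is at about (457.3,277.7) in top and (445.5,185) in side, with the tube running away at azimuth about -76°. Next I'll write a move helper and set up the pre-grasp.

```bash
cat >> h.py <<'E'
def pose(az,tilt,g):
    """az: rod azimuth deg, tilt: finger lean (deg) of tool z from down towards rod dir; g: grasp point"""
    a=np.radians(az);t=np.radians(tilt);h=np.array([np.cos(a),np.sin(a),0]);D=np.array([0,0,-1.])
    z=np.sin(t)*h+np.cos(t)*D; x=-(np.cos(t)*h-np.sin(t)*D); y=np.cross(z,x)
    return np.array(g)+.019*z, np.c_[x,y,z]
def delta(p,M):
    o=get_obs(); R0=R.from_euler('xyz',o['tool_rot'],degrees=True).as_matrix()
    s=R0.T@(p-np.array(o['tool_pos'])); w=R.from_matrix(R0.T@M).as_rotvec()
    print('t',o['time_s'],'tcp',np.round(o['tool_pos'],4),'F',np.round(o['force'],1),'gw',round(o['grip_width'],4),'row',np.round(s/.3,4).tolist(),np.round(w/np.pi,4).tolist(),'rows>=',round(max(np.linalg.norm(s)/.0417,np.degrees(np.linalg.norm(w))/7.16),1))
E
python3 - <<'E'
from h import *
delta(*pose(-83,15,[.478,.229,.16]))
E
```

```text
t 0.1 tcp [0.222  0.6104 0.2216] F [ 0.4 -0.3  0. ] gw 0.0869 row [-1.2438, -0.9172, 0.2681] [0.0453, -0.0744, 0.3481] rows>= 11.3
```

Emit:
servo_tool(series=[[[-0.75, -0.55, 0.1, 0.027, -0.045, 0.21, 0.7], [-0.75, -0.55, 0.1, 0.027, -0.045, 0.21, 0.7], [-0.75, -0.55, 0.1, 0.027, -0.045, 0.21, 0.7], [-0.75, -0.55, 0.1, 0.027, -0.045, 0.21, 0.7], [-0.75, -0.55, 0.1, 0.027, -0.045, 0.21, 0.7], [-0.75, -0.55, 0.1, 0.027, -0.045, 0.21, 0.7], [-0.75, -0.55, 0.1, 0.027, -0.045, 0.21, 0.7], [-0.75, -0.55, 0.1, 0.027, -0.045, 0.21, 0.7]]])

```text
time_s: 0.77
tool_pos: [0.382, 0.3712, 0.1918]
tool_rot: [-178.0, 9.4, 121.7]
force: [0.5, -0.7, -0.0]
grip_width: 0.0611
grasp_force: 0.0
```

```bash
python3 - <<'E'
from h import *
delta(*pose(-83,15,[.478,.229,.16]))
E
```

```text
t 0.7667 tcp [0.382  0.3712 0.1918] F [ 0.5 -0.7 -0. ] gw 0.0611 row [-0.5514, 0.0257, 0.2597] [0.0178, -0.0284, 0.1346] rows>= 4.4
```

Emit:
servo_tool(series=[[[-0.55, 0.026, 0.26, 0.018, -0.028, 0.135, 0.7], [-0.55, 0.026, 0.26, 0.018, -0.028, 0.135, 0.7], [-0.55, 0.026, 0.26, 0.018, -0.028, 0.135, 0.7], [-0.55, 0.026, 0.26, 0.018, -0.028, 0.135, 0.7], [-0.55, 0.026, 0.26, 0.018, -0.028, 0.135, 0.7], [-0.55, 0.026, 0.26, 0.018, -0.028, 0.135, 0.7], [-0.55, 0.026, 0.26, 0.018, -0.028, 0.135, 0.7], [-0.55, 0.026, 0.26, 0.018, -0.028, 0.135, 0.7]]])

```text
time_s: 1.43
tool_pos: [0.4745, 0.2351, 0.1413]
tool_rot: [-179.9, 14.6, 97.7]
force: [-0.8, 1.5, -0.2]
grip_width: 0.0609
grasp_force: 0.0
```

```bash
python3 - <<'E'
from h import *
print(get_obs()['tool_rot'],get_obs()['qpos'].round(1))
c=cam('wrist'); cv2.imwrite('pics/w1.png',c['frame'][...,::-1]); P=cloud(c)
for k,z in(('handle',.064),):
    m=((c['frame'].max(2)<75)&(P[...,2]>.045)&(P[...,2]<.075)).astype(np.uint8)
    n,l,st,ce=cv2.connectedComponentsWithStats(m)
    for i in range(1,n):
        if st[i,4]>300:
            Q=P[l==i]; q=cv2.minAreaRect(np.argwhere(l==i)[:,::-1].astype(np.float32)); B=onplane(c,cv2.boxPoints(q),.064)
            print(ce[i].round(),st[i],B.round(4).tolist(),B.mean(0).round(4),np.nanmedian(Q,0).round(4))
delta(*pose(-83,15,[.478,.229,.16]))
E
```

```text
[-179.90384622   14.56030171   97.67014101] [-52.5  12.1  16.4 102.6   9.7  73.2 -31.9]
[329. 211.] [ 318  145   24  137 2742] [[0.4772, 0.1843, 0.064], [0.4654, 0.2813, 0.064], [0.4781, 0.2829, 0.064], [0.4926, 0.1862, 0.064]] [0.4783 0.2337 0.064 ] [0.4772 0.2417 0.0645]
[448. 221.] [ 427  158   45  133 3137] [[0.5535, 0.1877, 0.064], [0.5406, 0.2854, 0.064], [0.5575, 0.2851, 0.064], [0.5742, 0.1863, 0.064]] [0.5564 0.2362 0.064 ] [0.5549 0.2435 0.064 ]
t 1.4833 tcp [0.4744 0.2355 0.1415] F [-0.1 -0.2  0.4] gw 0.0606 row [-0.0383, 0.0088, 0.0095] [0.0006, -0.0025, 0.0039] rows>= 0.3
```

View pics/w1.png

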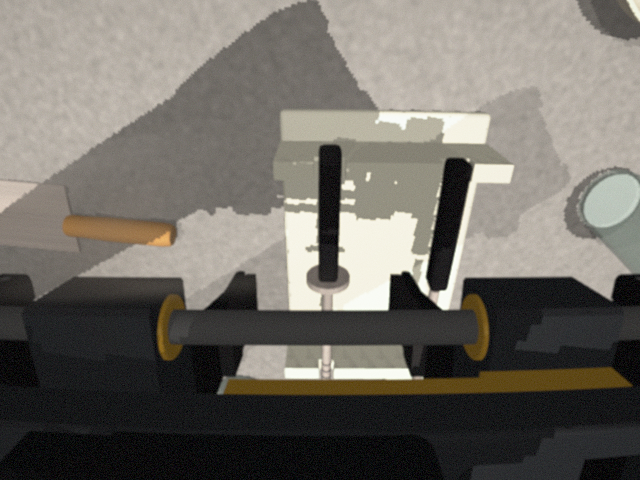

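The wrist view shows the gauge handle at (329,211), with its collar at (328,280), between the open fingers. The wrist and top measurements agree to within about 3 mm.

```bash
python3 - <<'E'
from h import *
delta(*pose(-82.7,15,[.4783,.231,.055]))
E
```

```text
t 1.4833 tcp [0.4744 0.2355 0.1415] F [-0.1 -0.2  0.4] gw 0.0606 row [0.0559, 0.0112, 0.3467] [0.0002, -0.0025, 0.0023] rows>= 2.5
```

Emit:
servo_tool(series=[[[0.0, 0.011, 0.1, 0, -0.0025, 0.002, 0.7], [0.03, 0.011, 0.2, 0, -0.0025, 0.002, 0.7], [0.045, 0.011, 0.28, 0, -0.0025, 0.002, 0.7], [0.056, 0.011, 0.346, 0, -0.0025, 0.002, 0.7], [0.056, 0.011, 0.346, 0, -0.0025, 0.002, 0.7], [0.056, 0.011, 0.346, 0, -0.0025, 0.002, 0.7]]])

```text
time_s: 1.98
tool_pos: [0.4786, 0.225, 0.0364]
tool_rot: [-179.9, 15.1, 97.3]
force: [-0.2, -0.4, 0.2]
grip_width: 0.0608
grasp_force: 0.0
```

Emit:
servo_tool(series=[[[0, 0, 0, 0, 0, 0, 0], [0, 0, 0, 0, 0, 0, 0], [0, 0, 0, 0, 0, 0, 0], [0, 0, 0, 0, 0, 0, 0], [0, 0, 0, 0, 0, 0, 0], [0, 0, 0, 0, 0, 0, 0], [0, 0, 0, 0, 0, 0, 0], [0, 0, 0, 0, 0, 0, 0]]], grip_force=40)

```text
time_s: 2.65
tool_pos: [0.4796, 0.224, 0.0367]
tool_rot: [180.0, 15.1, 97.2]
force: [0.2, -0.0, 0.1]
grip_width: 0.0157
grasp_force: 0.0
```

```bash
python3 - <<'E'
from h import *
o=get_obs();print(o['tool_pos'],o['tool_rot'],o['force'],o['grasp_force'],o['grip_width'])
p,M=pose(-82.7,15,[.4783,.231,.055]); delta(p+[0,0,.03],R.from_euler('xyz',o['tool_rot'],degrees=True).as_matrix())
# tube estimates
import pickle
d=pickle.load(open('d0.pkl','rb'))
for c in d.values():
    c['Rw']=R.from_euler('xyz',c['rotation'],degrees=True).as_matrix()
print(onplane(d['top'],[[457.2,277.7]],.145),onplane(d['side'],[[445.4,184.9]],.145))
E
```

```text
[0.47964637 0.22400715 0.03669611] [179.9807272   15.0726523   97.18013048] [ 0.18070289 -0.00705592  0.07478973] 0.0 0.01571340400314366
t 2.65 tcp [0.4796 0.224  0.0367] F [ 0.2 -0.   0.1] gw 0.0157 row [-0.0189, -0.0015, -0.0983] [0.0, 0.0, 0.0] rows>= 0.7
[[ 0.48411516 -0.15913859  0.145     ]] [[ 0.48275369 -0.15826211  0.145     ]]
```

Emit:
servo_tool(series=[[[0, 0, 0, 0, 0, 0, 0], [0, 0, 0, 0, 0, 0, 0], [0, 0, 0, 0, 0, 0, 0], [0, 0, 0, 0, 0, 0, 0]]])

```text
time_s: 2.98
tool_pos: [0.4797, 0.224, 0.0367]
tool_rot: [180.0, 15.1, 97.2]
force: [0.6, 0.4, 1.2]
grip_width: 0.0135
grasp_force: 40.0
```

Emit:
servo_tool(series=[[[-0.01, 0, -0.037, 0, 0, 0, 0], [-0.026, 0, -0.096, 0, 0, 0, 0], [-0.052, 0, -0.19, 0, 0, 0, 0], [-0.08, 0, -0.3, 0, 0, 0, 0], [-0.13, 0, -0.48, 0, 0, 0, 0], [-0.13, 0, -0.48, 0, 0, 0, 0], [-0.13, 0, -0.48, 0, 0, 0, 0], [-0.13, 0, -0.48, 0, 0, 0, 0]]])

```text
time_s: 3.65
tool_pos: [0.48, 0.2242, 0.187]
tool_rot: [179.9, 15.0, 97.1]
force: [-0.8, 0.4, -1.5]
grip_width: 0.0138
grasp_force: 40.0
```

```bash
python3 - <<'E'
from h import *
o=get_obs();print(o['tool_pos'],o['tool_rot'],o['force'],o['grasp_force'],o['grip_width'])
c=cam('side');t=cam('top'); cv2.imwrite('pics/s2.png',np.hstack([cv2.resize(c['frame'][...,::-1],(400,300)),cv2.resize(t['frame'][...,::-1],(400,300))]))
import pickle; pickle.dump({'side':c,'top':t},open('d1.pkl','wb'))
# pre-insert: tip 40mm before the mouth
m=np.array([.4835,-.1587,.145]); a=np.radians(-76); dn=np.array([np.cos(a)*np.cos(np.radians(40)),np.sin(a)*np.cos(np.radians(40)),-np.sin(np.radians(40))])
g=m-dn*(.12+.05+.04); print('g',g); delta(*pose(-76,15-40,g))
E
```

```text
[0.4799914  0.22418279 0.18704257] [179.86966421  14.96813239  97.14444203] [-0.77896459  0.38732979 -1.50367809] 39.99942434951663 0.013791353996193039
g [ 0.44458219 -0.00260917  0.2799854 ]
t 3.75 tcp [0.4787 0.2234 0.1847] F [-0.5  0.6 -1.1] gw 0.0137 row [-0.7498, -0.2108, -0.0666] [0.0028, 0.2226, -0.0385] rows>= 5.7
```

View pics/s2.png

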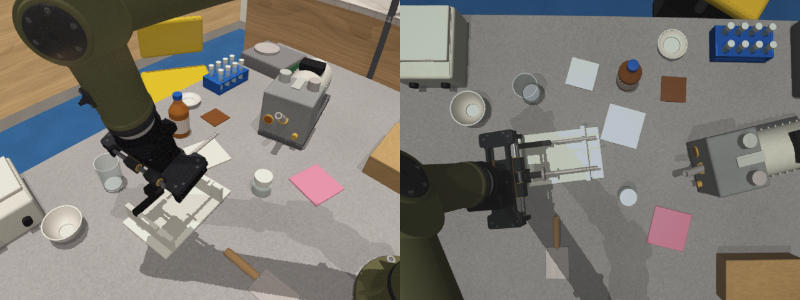

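The rod is held and clear of the cradle, and the plain rod is undisturbed. Next is the pre-insert pose.

Emit:
servo_tool(series=[[[-0.15, -0.04, -0.08, 0, 0.04, -0.0065, 0], [-0.26, -0.075, -0.08, 0.001, 0.08, -0.013, 0], [-0.38, -0.11, -0.08, 0.001, 0.115, -0.019, 0], [-0.5, -0.145, -0.07, 0.002, 0.15, -0.026, 0], [-0.62, -0.18, -0.07, 0.002, 0.185, -0.032, 0], [-0.75, -0.21, -0.067, 0.003, 0.2226, -0.0385, 0], [-0.75, -0.21, -0.067, 0.003, 0.2226, -0.0385, 0], [-0.75, -0.21, -0.067, 0.003, 0.2226, -0.0385, 0], [-0.75, -0.21, -0.067, 0.003, 0.2226, -0.0385, 0], [-0.75, -0.21, -0.067, 0.003, 0.2226, -0.0385, 0]]])

```text
time_s: 4.58
tool_pos: [0.443, 0.0072, 0.2626]
tool_rot: [-179.9, -25.0, 104.1]
force: [-0.7, 0.7, -1.2]
grip_width: 0.0135
grasp_force: 40.0
```

```bash
python3 - <<'E'
from h import *
import pickle
o=get_obs();print(o['tool_pos'],o['tool_rot'],o['qpos'].round(1),o['grip_width'])
d={n:cam(n) for n in('side','top','wrist')}; pickle.dump(d,open('d2.pkl','wb'))
m=np.array([.4835,-.1587,.145]); a=np.radians(-76); dn=np.array([np.cos(a)*np.cos(np.radians(40)),np.sin(a)*np.cos(np.radians(40)),-np.sin(np.radians(40))])
g=m-dn*(.12+.05+.04); delta(*pose(-76,15-40,g))
out=[]
for n in('side','top'):
    c=d[n]; uv=proj(c,[m,m-dn*.04,m+dn*.08]); print(n,uv.round(1).tolist())
    u,v=uv[:2].mean(0).astype(int); out.append(cv2.resize(c['frame'][v-50:v+50,u-50:u+50,::-1],(400,400),interpolation=cv2.INTER_CUBIC)); print('crop origin',u-50,v-50)
cv2.imwrite('pics/pre.png',np.hstack(out))
E
```

```text
[0.44301095 0.00717216 0.26258673] [-179.93218844  -25.04540255  104.11204938] [-29.9  -1.3  43.4 104.5 -21.1  88.7  30.3] 0.013531359987949299
t 4.7333 tcp [0.4432 0.0076 0.2633] F [ 0.2  0.3 -2.2] gw 0.0136 row [-0.0073, -0.0039, -0.0016] [-0.0004, -0.0002, 0.0012] rows>= 0.1
side [[445.2, 184.6], [440.7, 181.5], [453.1, 190.0]]
crop origin 392 133
top [[456.9, 278.1], [442.3, 283.6], [483.2, 268.2]]
crop origin 399 230
```

View pics/pre.png

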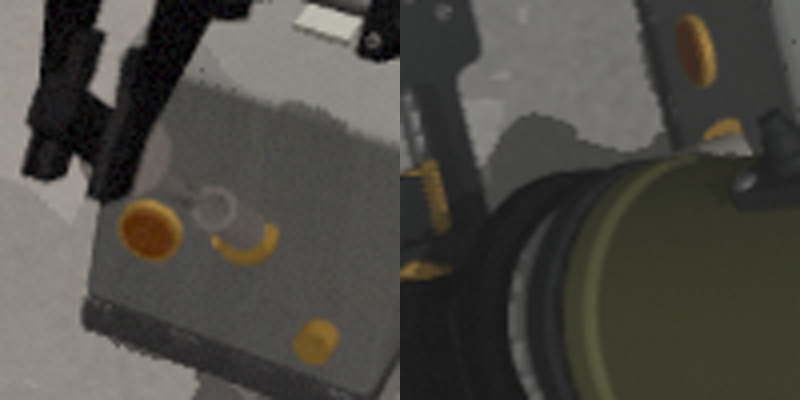

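Side view: the collar is at crop (155,165) and the rod runs to a tip at about (195,195), just in front of the mouth at (213,207). This camera looks nearly down the bore, so I'll zoom in for the lateral offsets.

```bash
python3 - <<'E'
from h import *
import pickle
c=pickle.load(open('d2.pkl','rb'))['side']
im=cv2.resize(c['frame'][160:205,420:465,::-1],(585,585),interpolation=cv2.INTER_CUBIC)
im=cv2.convertScaleAbs(im,alpha=1.6)
cv2.imwrite('pics/pre2.png',im)
o=get_obs(); M=R.from_euler('xyz',o['tool_rot'],degrees=True).as_matrix()
t=np.radians(15); rod=-(M@[np.cos(t),0,-np.sin(t)]); print('rod dir',rod,'elev',np.degrees(np.arcsin(rod[2])))
g=np.array(o['tool_pos'])-.019*M[:,2]
print('pred collar,tip px', (proj(c,[g+.05*rod,g+.17*rod])-[420,160])*13+6)
# size of 1mm lateral at the mouth
m=np.array([.4835,-.1587,.145]); print((proj(c,[m,m+M[:,1]*.005,m+np.cross(rod,M[:,1])*.005])-[420,160])*13+6)
E
```

```text
rod dir [ 0.18849356 -0.74207854 -0.64326481] elev -40.035701352379
pred collar,tip px [[ 38.61044076 141.99221309]
 [254.97490364 287.75591694]]
[[333.49311874 325.79748695]
 [297.69648497 313.53225677]
 [347.16117281 289.60306393]]
```

View pics/pre2.png

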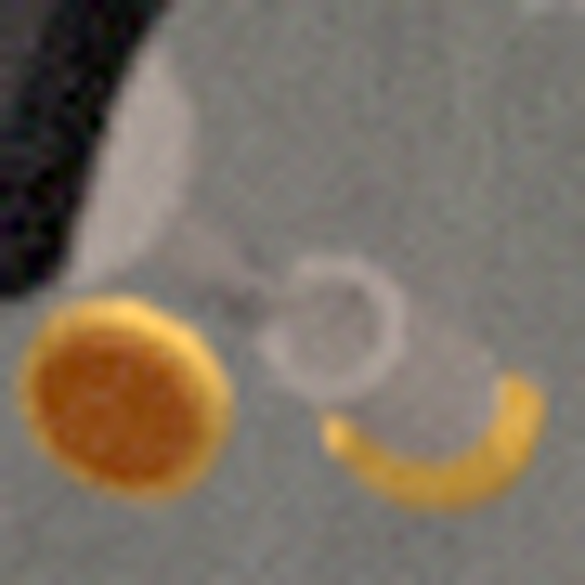

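Emit:
servo_tool(series=[[[-0.007, -0.003, -0.001, 0, 0, 0.001, 0], [-0.06, -0.003, 0.014, 0, 0, 0.001, 0], [-0.1, -0.003, 0.024, 0, 0, 0.001, 0], [-0.12, -0.003, 0.03, 0, 0, 0.001, 0], [-0.135, -0.003, 0.034, 0, 0, 0.001, 0], [-0.145, -0.003, 0.037, 0, 0, 0.001, 0], [-0.15, -0.003, 0.038, 0, 0, 0.001, 0], [-0.15, -0.003, 0.038, 0, 0, 0.001, 0]]])

```text
time_s: 5.4
tool_pos: [0.4516, -0.0294, 0.2344]
tool_rot: [180.0, -25.0, 103.8]
force: [-0.2, -0.7, -0.5]
grip_width: 0.0133
grasp_force: 40.0
```

```bash
cat >> h.py <<'E'
m=np.array([.4835,-.1587,.145])
def state():
    o=get_obs(); M=R.from_euler('xyz',o['tool_rot'],degrees=True).as_matrix(); t=np.radians(15); rod=-(M@[np.cos(t),0,-np.sin(t)])
    g=np.array(o['tool_pos'])-.019*M[:,2]; col=g+.05*rod; tip=g+.17*rod; up=np.cross(M[:,1],rod); f=np.array(o['force'])
    print('t',round(o['time_s'],2),'elev',np.degrees(np.arcsin(rod[2])).round(2),'az',np.degrees(np.arctan2(rod[1],rod[0])).round(2),'tip-mouth: axial,y,up mm',((tip-m)@np.c_[rod,M[:,1],up]*1000).round(2),'F axial,y,up',(f@np.c_[rod,M[:,1],up]).round(2),'gw',o['grip_width'],'T',np.round(o['wrist_torque'],2))
    return rod,g,col,tip
E
python3 - <<'E'
from h import *
import pickle
state(); c=cam('side'); pickle.dump(c,open('d3.pkl','wb'))
im=cv2.resize(c['frame'][160:205,420:465,::-1],(585,585),interpolation=cv2.INTER_CUBIC)
cv2.imwrite('pics/ins.png',cv2.convertScaleAbs(im,alpha=1.6))
E
```

```text
t 5.4 elev -40.04 az -76.15 tip-mouth: axial,y,up mm [ 5.56 -0.03 -1.1 ] F axial,y,up [ 0.81 -0.34 -0.06] gw 0.013317763750129365 T [-0.59 -0.1   0.01]
```

View pics/ins.png

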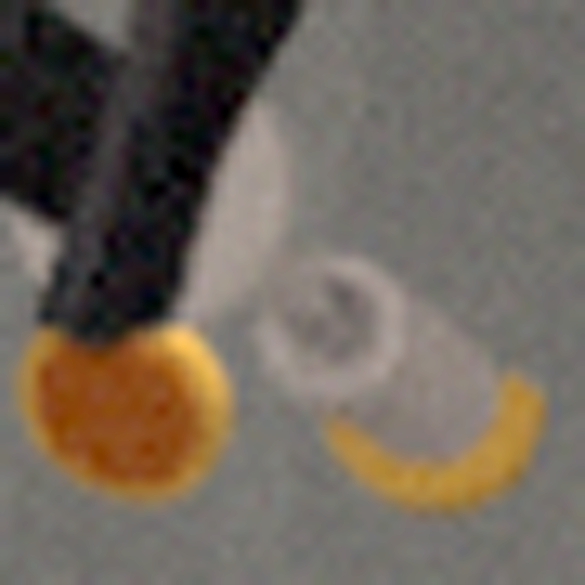

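The rod overlaps the upper-left of the mouth with its tip inside the bore around (325,310), and there is no contact force. I'll continue slowly.

Emit:
servo_tool(series=[[[-0.016, 0, 0.004, 0, 0, 0, 0], [-0.032, 0, 0.0086, 0, 0, 0, 0], [-0.048, 0, 0.013, 0, 0, 0, 0], [-0.064, 0, 0.017, 0, 0, 0, 0], [-0.064, 0, 0.017, 0, 0, 0, 0], [-0.064, 0, 0.017, 0, 0, 0, 0]]])

```text
time_s: 5.95
tool_pos: [0.4551, -0.0446, 0.2213]
tool_rot: [-180.0, -25.0, 103.8]
force: [0.9, -0.9, -1.8]
grip_width: 0.0136
grasp_force: 40.0
```

```bash
python3 -c "
from h import *
state()"
```

```text
t 5.95 elev -40.04 az -76.25 tip-mouth: axial,y,up mm [25.97 -0.49 -1.14] F axial,y,up [1.99 0.7  0.66] gw 0.013633069404742917 T [-0.65 -0.09 -0.03]
```

Emit:
servo_tool(series=[[[-0.03, 0, 0.008, 0, 0, 0, 0], [-0.06, 0, 0.016, 0, 0, 0, 0], [-0.09, 0, 0.024, 0, 0, 0, 0], [-0.129, 0, 0.0345, 0, 0, 0, 0], [-0.129, 0, 0.0345, 0, 0, 0, 0], [-0.129, 0, 0.0345, 0, 0, 0, 0]]])

```text
time_s: 6.45
tool_pos: [0.4623, -0.0743, 0.1956]
tool_rot: [-179.9, -25.0, 103.7]
force: [0.2, -0.5, -1.1]
grip_width: 0.0139
grasp_force: 40.0
```

```bash
python3 -c "
from h import *
state()"
```

```text
t 6.45 elev -40.05 az -76.29 tip-mouth: axial,y,up mm [65.92 -0.57 -1.1 ] F axial,y,up [1.08 0.04 0.54] gw 0.013942096575682433 T [-0.58 -0.09  0.02]
```

Still free. 54 mm remain, so I'll go 44 mm and then creep.

Emit:
servo_tool(series=[[[-0.03, 0, 0.008, 0, 0, 0, 0], [-0.06, 0, 0.016, 0, 0, 0, 0], [-0.09, 0, 0.024, 0, 0, 0, 0], [-0.12, 0, 0.032, 0, 0, 0, 0], [-0.142, 0, 0.038, 0, 0, 0, 0], [-0.142, 0, 0.038, 0, 0, 0, 0], [-0.142, 0, 0.038, 0, 0, 0, 0]]])

```text
time_s: 7.03
tool_pos: [0.4704, -0.1073, 0.1671]
tool_rot: [-179.9, -25.0, 103.7]
force: [0.1, 0.9, -1.0]
grip_width: 0.0137
grasp_force: 40.0
```

```bash
python3 -c "
from h import *
state()"
```

```text
t 7.03 elev -40.05 az -76.28 tip-mouth: axial,y,up mm [110.26  -0.52  -1.11] F axial,y,up [-0.03  0.29  1.29] gw 0.01370153854908874 T [-0.62 -0.07  0.03]
```

Emit:
servo_tool(series=[[[-0.0064, 0, 0.0017, 0, 0, 0, 0], [-0.013, 0, 0.0034, 0, 0, 0, 0], [-0.019, 0, 0.005, 0, 0, 0, 0], [-0.0257, 0, 0.0069, 0, 0, 0, 0], [-0.029, 0, 0.0078, 0, 0, 0, 0], [-0.029, 0, 0.0078, 0, 0, 0, 0]]])

```text
time_s: 7.53
tool_pos: [0.4722, -0.1137, 0.1616]
tool_rot: [-180.0, -25.0, 103.8]
force: [1.0, 0.3, -1.3]
grip_width: 0.0135
grasp_force: 40.0
```

```bash
python3 -c "
from h import *
state()"
```

```text
t 7.53 elev -40.03 az -76.18 tip-mouth: axial,y,up mm [118.89  -0.27  -1.21] F axial,y,up [0.78 1.   1.  ] gw 0.01351360480292196 T [-0.61 -0.08  0.03]
```

Emit:
servo_tool(series=[[[-0.0032, 0, 0.0009, 0, 0, 0, 0], [-0.0064, 0, 0.0017, 0, 0, 0, 0], [-0.0097, 0, 0.0026, 0, 0, 0, 0], [-0.0097, 0, 0.0026, 0, 0, 0, 0]]])

```text
time_s: 7.87
tool_pos: [0.4724, -0.1137, 0.1612]
tool_rot: [180.0, -25.3, 103.9]
force: [-3.7, 4.8, 8.2]
grip_width: 0.0138
grasp_force: 40.0
```

```bash
python3 -c "
from h import *
state()"
```

```text
t 7.87 elev -40.33 az -76.05 tip-mouth: axial,y,up mm [ 1.1927e+02  5.0000e-02 -7.6000e-01] F axial,y,up [-9.5  -2.45 -2.63] gw 0.013796605556678847 T [0.9  0.7  0.11]
```

Contact at the expected depth (axial force -9.5 N, travel stopped). One more small press will confirm that the collar is seated.

Emit:
servo_tool(series=[[[-0.0032, 0, 0.0009, 0, 0, 0, 0], [-0.0064, 0, 0.0017, 0, 0, 0, 0], [-0.0064, 0, 0.0017, 0, 0, 0, 0]]])

```text
time_s: 8.12
tool_pos: [0.4725, -0.1136, 0.1611]
tool_rot: [180.0, -25.6, 104.0]
force: [-5.8, 6.9, 14.3]
grip_width: 0.0137
grasp_force: 40.0
```

```bash
python3 - <<'E'
from h import *
state(); c=cam('side')
im=cv2.resize(c['frame'][150:215,405:480,::-1],(600,520),interpolation=cv2.INTER_CUBIC)
cv2.imwrite('pics/seat.png',cv2.convertScaleAbs(im,alpha=1.6))
E
```

```text
t 8.12 elev -40.55 az -75.95 tip-mouth: axial,y,up mm [119.34   0.21  -0.46] F axial,y,up [-15.42  -3.98  -5.59] gw 0.013701426320467724 T [1.91 1.37 0.22]
```

View pics/seat.png

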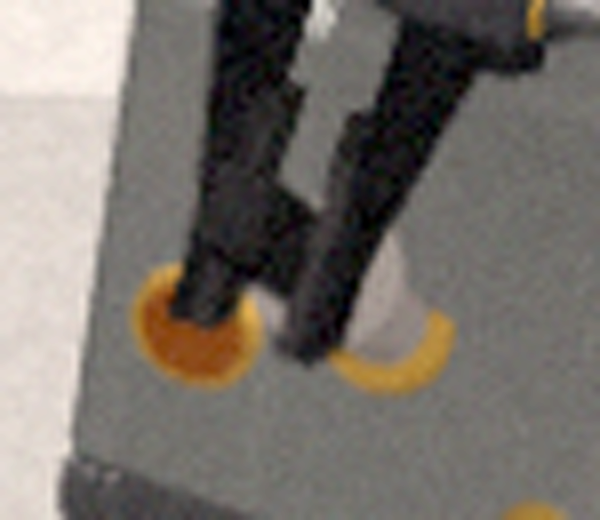

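The collar covers the mouth, at crop (385,300), and a 15 N push gives no further travel, so it is seated. Next I'll draw the rod straight out.

Emit:
servo_tool(series=[[[0.02, 0, -0.0054, 0, 0, 0, 0], [0.06, 0, -0.0161, 0, 0, 0, 0], [0.12, 0, -0.0322, 0, 0, 0, 0], [0.18, 0, -0.0482, 0, 0, 0, 0], [0.24, 0, -0.0643, 0, 0, 0, 0], [0.3, 0, -0.0804, 0, 0, 0, 0], [0.36, 0, -0.0965, 0, 0, 0, 0], [0.42, 0, -0.1125, 0, 0, 0, 0], [0.48, 0, -0.1286, 0, 0, 0, 0], [0.54, 0, -0.1447, 0, 0, 0, 0], [0.58, 0, -0.1554, 0, 0, 0, 0], [0.58, 0, -0.1554, 0, 0, 0, 0]]])

```text
time_s: 9.17
tool_pos: [0.4406, 0.0184, 0.2761]
tool_rot: [179.8, -25.1, 104.1]
force: [-0.5, -0.1, -1.5]
grip_width: 0.0134
grasp_force: 40.0
```

```bash
python3 - <<'E'
from h import *
import pickle
rod,g,col,tip=state()
a=np.radians(-83); h=np.array([np.cos(a),np.sin(a),0])
T=np.array([.6173,-.0174,0])
for z in(.16,.1):
    print(z); delta(*pose(-83,15,T+[0,0,z]-.17*h))
print((T-.17*h))
c=cam('side'); print('tip px',proj(c,[tip,col])); d=cam('top'); print(proj(d,[tip,col])); pickle.dump({'side':c,'top':d},open('d4.pkl','wb'))
E
```

```text
t 9.17 elev -40.07 az -75.79 tip-mouth: axial,y,up mm [-58.72   1.75  -1.39] F axial,y,up [ 0.92 -0.49  1.14] gw 0.01338842385822884 T [-0.63 -0.14 -0.03]
0.16
t 9.1667 tcp [0.4406 0.0184 0.2761] F [-0.5 -0.1 -1.5] gw 0.0134 row [0.0698, 0.6081, 0.53] [-0.0022, -0.2224, 0.0397] rows>= 5.8
0.1
t 9.1667 tcp [0.4406 0.0184 0.2761] F [-0.5 -0.1 -1.5] gw 0.0134 row [-0.0149, 0.6073, 0.7112] [-0.0022, -0.2224, 0.0397] rows>= 6.7
[0.59658221 0.15133285 0.        ]
tip px [[437.77800405 178.78977839]
 [420.45582581 166.75936778]]
[[435.63796381 285.16737545]
 [382.71548752 305.26909404]]
```

Emit:
servo_tool(series=[[[0.01, 0.08, 0.02, 0, -0.035, 0.006, 0], [0.02, 0.18, 0.08, 0, -0.07, 0.012, 0], [0.03, 0.28, 0.18, -0.001, -0.105, 0.019, 0], [0.04, 0.38, 0.28, -0.001, -0.14, 0.025, 0], [0.05, 0.48, 0.38, -0.002, -0.175, 0.031, 0], [0.06, 0.56, 0.47, -0.002, -0.2, 0.036, 0], [0.07, 0.608, 0.53, -0.002, -0.2224, 0.04, 0], [0.07, 0.608, 0.53, -0.002, -0.2224, 0.04, 0], [0.07, 0.608, 0.53, -0.002, -0.2224, 0.04, 0], [0.07, 0.608, 0.53, -0.002, -0.2224, 0.04, 0]]])

```text
time_s: 10.1
tool_pos: [0.5968, 0.1418, 0.1385]
tool_rot: [-179.6, 15.2, 96.8]
force: [0.2, -0.2, -0.4]
grip_width: 0.0132
grasp_force: 40.0
```

```bash
python3 - <<'E'
from h import *
import pickle
rod,g,col,tip=state(); print(tip,col)
a=np.radians(-83); h=np.array([np.cos(a),np.sin(a),0]); T=np.array([.6173,-.0174,0])
delta(*pose(-83,15,T+[0,0,.102]-.17*h))
out=[]
for n in('side','top'):
    c=cam(n); uv=proj(c,[col,tip]); u,v=uv.mean(0).astype(int); print(n,'pred col,tip in crop',((uv-[u-50,v-50])*4).round().tolist(),u-50,v-50)
    out.append(cv2.resize(c['frame'][v-50:v+50,u-50:u+50,::-1],(400,400),interpolation=cv2.INTER_CUBIC))
cv2.imwrite('pics/lev.png',np.hstack(out))
E
```

```text
t 10.1 elev 0.2 az -83.33 tip-mouth: axial,y,up mm [-120.21  147.43  -13.68] F axial,y,up [0.25 0.22 0.41] gw 0.013161453961928875 T [ 0.24  0.09 -0.04]
[ 0.61604099 -0.02212084  0.15738735] [0.60209908 0.0970658  0.15697862]
t 10.1 tcp [0.5968 0.1418 0.1385] F [ 0.2 -0.2 -0.4] gw 0.0132 row [0.0627, 0.0043, 0.1723] [-0.0023, 0.0011, -0.0013] rows>= 1.3
side pred col,tip in crop [[103.0, 276.0], [300.0, 130.0]] 258 146
top pred col,tip in crop [[43.0, 219.0], [358.0, 185.0]] 280 144
```

View pics/lev.png

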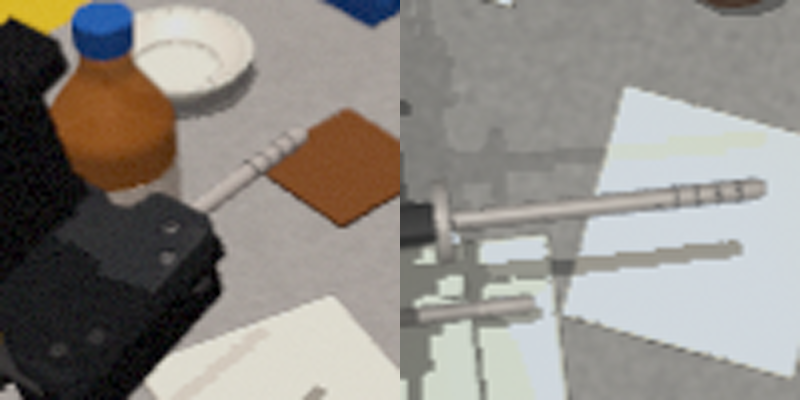

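The top and side views show the tip within about 1 px of prediction, over the tile, with the rod level. Now I'll lower it to 10 cm.

Emit:
servo_tool(series=[[[0.02, 0.001, 0.05, 0, 0, 0, 0], [0.04, 0.003, 0.11, -0.001, 0, -0.001, 0], [0.055, 0.004, 0.15, -0.002, 0, -0.001, 0], [0.063, 0.004, 0.172, -0.002, 0, -0.001, 0], [0.063, 0.004, 0.172, -0.002, 0, -0.001, 0], [0.063, 0.004, 0.172, -0.002, 0, -0.001, 0], [0.063, 0.004, 0.172, -0.002, 0, -0.001, 0], [0.063, 0.004, 0.172, -0.002, 0, -0.001, 0], [0.063, 0.004, 0.172, -0.002, 0, -0.001, 0], [0.063, 0.004, 0.172, -0.002, 0, -0.001, 0]]])

```text
time_s: 11.03
tool_pos: [0.5974, 0.1491, 0.0851]
tool_rot: [179.9, 15.0, 97.0]
force: [-0.5, 0.8, -1.1]
grip_width: 0.0136
grasp_force: 40.0
```

```bash
python3 - <<'E'
from h import *
rod,g,col,tip=state(); print(tip,col,get_obs()['joint_velocities'].round(2))
for n in('top','side'):
    c=cam(n); P=cloud(c)
    x,y,z=np.moveaxis(P,2,0); k=(z>.085)&(z<.125)&(abs(x-.61)<.03)&(y<.09)&(y>-.04)
    Q=P[k]; 
    if len(Q)>10:
        f=np.polyfit(Q[:,1],Q[:,2],1); print(n,len(Q),'slope deg',np.degrees(np.arctan(f[0])).round(2),'z at y=-.015',np.polyval(f,-.015).round(4),'ymin',Q[:,1].min().round(4),'x',np.median(Q[:,0]).round(4))
E
```

```text
t 11.03 elev 0.04 az -82.96 tip-mouth: axial,y,up mm [-126.44  150.63   41.61] F axial,y,up [-0.88 -0.37  1.05] gw 0.013599554146404697 T [ 0.3   0.08 -0.01]
[ 0.61756847 -0.014762    0.10356546] [0.6028567  0.10433274 0.10348565] [-0.03  0.21 -0.09  0.2   0.01 -0.1  -0.08]
top 320 slope deg 0.12 z at y=-.015 0.106 ymin -0.0165 x 0.61
side 184 slope deg 0.28 z at y=-.015 0.1053 ymin -0.0168 x 0.6094
```

```bash
python3 -c "
from h import *
print(env.sign_off())"
```

```text
the job is handed in; nothing more can be done
None
```

I put the gauge rod down the guide tube until its collar stopped on the mouth and drew it fully out. I then handed in the job at about 11 s, holding the rod level to within about 0.3° with its tip over the large white tile, about 10 cm up; the hand-in returned no verdict.

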